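# Check the skin colour meter on the yellow reference disc

## Task

Lift the white hand-held skin colour meter up out of its charging holder and set its sprung black nose on the yellow disc of the reference stand: nose wholly on the disc, meter square to the sloping face, pressed lightly so that the nose is about half way in. Never push the nose fully in, do not touch the white or blue face with the meter, and leave the loose things round about alone. Finish while still holding the meter pressed there, without letting go.

Things in the scene. Friction and masses are not known exactly. Their poses are not given: they have to be found in the camera images.
- meter: White hand-held meter, 0.17 kg, standing nose down in the holder. Origin: on its long axis at the underside of its round blue shoulder (47 mm across, 6 mm thick), which rests on the socket rim. z runs from nose to handle (up at the start). Below the shoulder a white head, 32 mm across, reaches to z = -40 mm inside the socket; the nose sticks out of it to z = -54 mm.
- meter_grip (a point): Middle of the meter's handle, on its long axis 50 mm above the origin; axes as the meter's. Handle: rounded bar, 38 mm in x, 30 mm in y, from the shoulder to its top end 42 mm above this point. Grip it 30 mm across, on the black rubber pads on the two y sides; small screen and blue button on the -x side.
- nose_end (a point): Centre of the flat end of the black nose (16 mm across), 54 mm below the meter's origin when the nose is out; it moves with the nose. Axes as the meter's.
- nose (a joint): How far the sprung nose is pushed into the meter, m: 0 fully out, 0.012 fully in. Spring of 400 N/m (about 2.4 N at half way, 4.8 N fully in), no preload.
- holder: Fixed charging holder, white foot 100 x 100 x 10 mm, in its middle an upright grey socket tube 49 mm outside, 37 mm bore, rim 70 mm above the worktop. Origin: centre of the underside. The meter must rise about 55 mm before its nose clears the rim.
- stand: Fixed reference stand: grey base plate 100 mm (x) x 290 mm (y) x 16 mm, carrying three alike grey blocks side by side 90 mm apart along its y; the blocks' order varies. Origin: centre of the underside.
- yellow_face: Sloping top (66 x 66 mm) of the block with the yellow disc (32 mm across, thin black rim). Origin: centre of the disc on the surface, about 66 mm above the worktop. z is the outward normal of the slope, leaning 0.35 rad (20 degrees) from vertical toward the stand's -x side (the robot's side); y runs level along the stand. Rigid.
- white_face: The same on the block with the white disc; not to be touched with the meter.
- blue_face: The same on the block with the blue disc; not to be touched with the meter.
- tape: Loose roll of skin-coloured tape lying flat, 50 mm across, 13 mm high. Origin: centre of the underside. Leave alone.
- vial_red: Loose small glass vial with a red cap, 24 mm across, 57 mm high. Origin: centre of the underside. Leave alone.
- vial_orange: Loose small glass vial with an orange cap, 22 mm across, 52 mm high. Origin: centre of the underside. Leave alone.
- gauze_carton: Loose small printed carton, 50 x 70 x 35 mm high. Origin: centre of the underside. Leave alone.

How it is judged (in metres and radians):
On the way:
1. the meter is lifted out of the holder, its nose above the socket rim, held by the gripper (height (world z) of nose_end above 0.073 m and contact force between the fingers and meter above 1 N and contact force between meter and holder below 0.05 N), for 0.1 s.
At the end, for the whole second after the job is handed in: The gripper holds the meter still, its nose end within 9 mm of the centre of the yellow disc, its long axis within 0.12 rad (7 degrees) of the face's normal, the nose pushed in 3 to 9.5 mm, the force on the yellow block's face 0.8 to 5.5 N, and the meter clear of the holder (distance between nose_end and yellow_face below 0.009 m and angle between the z axis of meter and the z axis of yellow_face, either way round below 0.12 rad and value of joint nose between 0.003 and 0.0095 m and contact force between meter and yellow_face between 0.8 and 5.5 N and contact force between the fingers and meter above 1 N and contact force between meter and holder below 0.05 N and linear speed of meter below 0.015 m/s); the arm keeps its last pose, push and grip.
It fails at once if the nose is pushed fully in (beyond 11.5 mm) (value of joint nose above 0.0115 m).
It fails at once if the meter touches the white or the blue block's face (contact force between meter and white_face above 0.3 N or contact force between meter and blue_face above 0.3 N).
It fails at once if a loose bystander is shifted by more than 15 mm (distance of any of tape, vial_red, vial_orange, gauze_carton from where it was at the start of the episode above 0.015 m).
It also fails if it takes over 32 s, if anything falls off the work surface, if the arm or the gripper's body presses on something with over 40 N, if the wrist force passes 120 N, or if a joint passes its speed limit or range.

## Robot

A 6-joint arm with a two-finger parallel gripper is mounted at the origin on a cart in front of the work surface, level with it; the furniture and walls round the work are solid. World frame = base frame: x ahead of the robot, y to its left, z up, the work surface at z = 0. Lengths are in m, angles in degrees, forces in N, time in s.
With the tool pointing down it reaches from about 0.375 to 0.925 m from the base axis. Payload 5.7 kg.
Tool frame: the origin (TCP) lies midway between the tips of the shut fingers; the grasp point (between the pads) lies 19 mm behind it (bot.tcp_to_grasp is the distance from the TCP to the grasp point, in m); z points along the fingers, y is the line along which they close (so a half turn about z gives the same grasp; the last joint's range is limited). The gripper opens to 85 mm and grips with 20 to 120 N. Pads are 22 mm wide; open, the fingers measure 114 mm over their backs; the gripper's body (76 mm by 85 mm) begins 54 mm behind the grasp point. The pads swing forward as they close: fully open they stand 13 mm farther back than shut.
Start: joints at [-73.516, 20.558, 86.54, -0, 72.909, -6.595], TCP at [0.235, -0.552, 0.231] pointing down, gripper open.
Joint ranges: [-170.27, 170.27], [-57.76, 135], [12.27, 136.19], [-55.21, 235.2], [11.17, 155.16], [-170.74, 170.74]. Speed limits (degrees/s): [136.94, 136.94, 180, 180, 180, 180].

## Interface

Orientations are given as a 3x3 rotation matrix whose columns are the frame's x, y, z axes.
In Python, from workcell import bot gives the robot as it stands.
- The arm moves only by the tool send_rows, never from a script. Its argument "plan" is a list of rows, each a list of 3 entries, a list of its own where there are three numbers: the turn, a rotation vector about the tool's x, y, z in rad, then the shift along the tool's x, y, z in cm, then the opening, from 0 (shut) to 1 (fully open). A call has 1 to 12 rows; each row is the pose to reach, as a shift and turn from the pose commanded when the call began, along the tool's axes at that moment; what a row does not reach only later rows make up. A row lasts 1/10 s, in which the tool goes at most 50 mm and 8.59 degrees, less where a joint would pass 70% of its speed; a pose out of reach is approached as far as the arm can. A call with a gripper value outside its range is refused whole. The fingers move at their own pace and stop on an object; "newtons" is the grip in N (left out, the last holds). Time passes only in rows, so rows that repeat a pose let the fingers close. It gives the time, the measured TCP pose, the force, the opening and the grip force at its end, in the units of the state.
- bot.get_state(): the state, without advancing time (a new reading comes with each control period).
- bot.grab_frame(name): name is "side" or "top" or "wrist"; returns the picture (480x640x3 uint8, blue, green, red); there is no depth.
- bot.camera_model(name): a dict with "camera_matrix" (3x3 intrinsics, pixels), "T" (4x4, takes a point from camera to world coordinates); the wrist camera has in their place "T_tool_cam" (4x4, takes a point from camera to tool coordinates, whose origin is the TCP and whose axes are the flange's). Camera axes: x right, y up, looking along -z (the intrinsics and any distortion apply to the point x, -y, -z); pixel columns grow to the right and rows downward; lengths in m; the calibration is good to about 2 mm. A picture is of the moment at which its call begins: read the wrist's pose just before it. camera_model takes no time and is no camera call.
- bot.close_job(): hands the job in; it is judged then, once.
Trained networks look in the newest picture that a camera, given by its name, has taken for a name from the list of things; names that differ only in an ending like _2 or _b are one class to them, and where a whole thing is asked for, a point or a joint stands for the part that bears it (a point fixed in the world has none). Each returns a list of dicts, best first, with "p" (0 to 1); they miss things now and then, are a little off and sometimes report something else, mostly with a low value. They report only what shows in the picture. A call takes as long as a camera call.
- bot.search_frame(query, camera): "position" ([x, y, z] in m, in the coordinates of the camera as it stood for that picture, good to about 4 mm: the middle of the surface that is visible of it).
- bot.spot_point(query, camera): "position" ([x, y, z] in m, in the coordinates of the camera as it stood for that picture, good to about 4 mm: a listed point, or the origin of a listed thing).
The state is a dict: "t": time; "qpos": joint angles; "dq": joint speeds; "joint_efforts": joint torques, N m; "tool_pos": TCP position; "tcp_rot": TCP orientation; "force": force on the tool from outside, world axes, zero at the start; "torque": the same for the moment, N m; "finger_gap": finger opening in m; "grasp_force": force on a finger pad.
Only numpy, scipy, OpenCV 4.12 (cv2) and the standard library are available. Lean on these libraries where they do the work, as an engineer would, in place of code of your own. Each camera call takes 0.05 s, during which the arm holds its last target. There are 200 camera calls.

## Working session

There is one attempt and no reset: what is moved stays moved. The work goes in short steps, Python scripts to look and compute and a tool call to move; the robot and the scene stay as the last step left them, time stands still between calls to the robot, and variables do not carry over. Pictures are saved under pics/ and viewed, at most 10 in all, crops included, and the job is handed in when it is done.

Besides the shell and the picture viewer there is one more tool, called after "Emit:" as a command line: name --argument value ..., lists and objects as JSON in quotes. send_rows: Moves the arm, as the interface text tells. Its arguments: {"type":"object","properties":{"plan":{"type":"array"},"newtons":{"type":"number"}},"required":["plan"]}

```bash
mkdir -p pics; cat > h.py <<'E'
import numpy as np,cv2
from workcell import bot
def world(name,p,st=None):
    m=bot.camera_model(name)
    if 'T' in m: T=np.array(m['T'])
    else:
        W=np.eye(4);W[:3,:3]=st['tcp_rot'];W[:3,3]=st['tool_pos'];T=W@np.array(m['T_tool_cam'])
    return (T@np.r_[p,1])[:3]
E
python3 - <<'E'
from h import *
np.set_printoptions(precision=4,suppress=True)
ims=[]
for c in ['top','side']:
    st=bot.get_state();im=bot.grab_frame(c);ims.append(im);cv2.imwrite(f'pics/{c}0.png',im)
    for q in ['meter','meter_grip','holder','stand','yellow_face','white_face','blue_face','tape','vial_red','vial_orange','gauze_carton']:
        r=bot.spot_point(q,c)
        print(c,q,[(round(d['p'],2),world(c,d['position'],st)) for d in r[:2]])
print(bot.get_state()['t'],bot.get_state()['tcp_rot'],bot.camera_model('wrist'))
E
```

```text
top meter [(0.71, array([0.4646, 0.285 , 0.0682])), (0.45, array([ 0.6866,  0.042 , -0.0037]))]
top meter_grip [(0.95, array([0.4668, 0.2834, 0.1143]))]
top holder [(0.9, array([ 0.465 ,  0.2893, -0.0006]))]
top stand [(0.76, array([ 0.5316, -0.2023,  0.0005]))]
top yellow_face [(0.69, array([ 0.5359, -0.1968,  0.0662]))]
top white_face [(0.88, array([ 0.5515, -0.286 ,  0.0651]))]
top blue_face [(0.57, array([ 0.5141, -0.112 ,  0.0662]))]
top tape [(0.71, array([ 0.3874,  0.4049, -0.0004]))]
top vial_red [(0.6, array([ 0.6971,  0.1326, -0.0026]))]
top vial_orange [(0.43, array([ 0.6836,  0.0413, -0.0033]))]
top gauze_carton [(0.96, array([ 0.6871,  0.2892, -0.0015]))]
side meter [(0.67, array([0.4627, 0.2879, 0.0751])), (0.26, array([ 0.6885,  0.291 , -0.0022]))]
side meter_grip [(0.7, array([0.4651, 0.2903, 0.1223]))]
side holder [(0.6, array([0.4692, 0.289 , 0.0045]))]
side stand [(0.93, array([ 0.5351, -0.1951,  0.0031])), (0.23, array([ 0.5372, -0.1949,  0.0629]))]
side yellow_face [(0.6, array([ 0.5344, -0.1961,  0.0652])), (0.47, array([0.3861, 0.4065, 0.0018]))]
side white_face [(0.56, array([ 0.5637, -0.2829,  0.069 ]))]
side blue_face [(0.79, array([ 0.5131, -0.1077,  0.0633]))]
side tape [(0.48, array([0.3892, 0.4079, 0.0023]))]
side vial_red [(0.74, array([ 0.6981,  0.136 , -0.0018]))]
side vial_orange [(0.64, array([0.6893, 0.0476, 0.0016])), (0.52, array([ 0.5341, -0.1968,  0.0052]))]
side gauze_carton [(0.83, array([ 0.69  ,  0.2913, -0.0021]))]
1.2 [[ 0.92    0.392  -0.    ]
 [ 0.392  -0.92    0.0001]
 [ 0.0001 -0.0001 -1.    ]] {'camera_matrix': array([[404.643 ,   0.    , 321.0933],
       [  0.    , 404.643 , 233.5348],
       [  0.    ,   0.    ,   1.    ]]), 'T_tool_cam': array([[-0.0013,  0.9567,  0.2909,  0.0745],
       [ 1.    ,  0.0013, -0.    ,  0.001 ],
       [-0.0004,  0.2909, -0.9567, -0.1426],
       [ 0.    ,  0.    ,  0.    ,  1.    ]])}
```

View pics/top0.png

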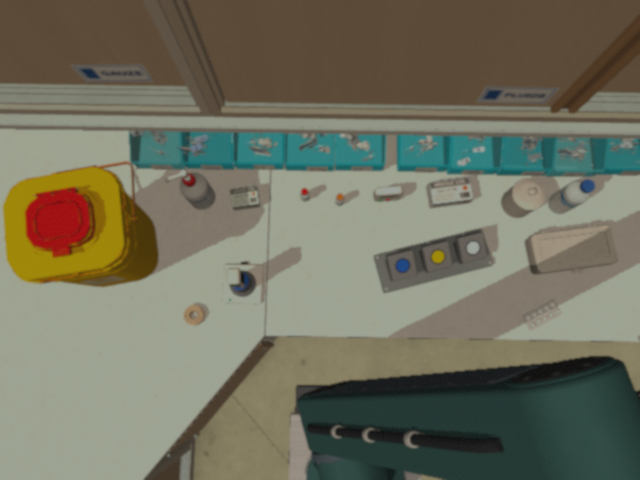

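View pics/side0.png

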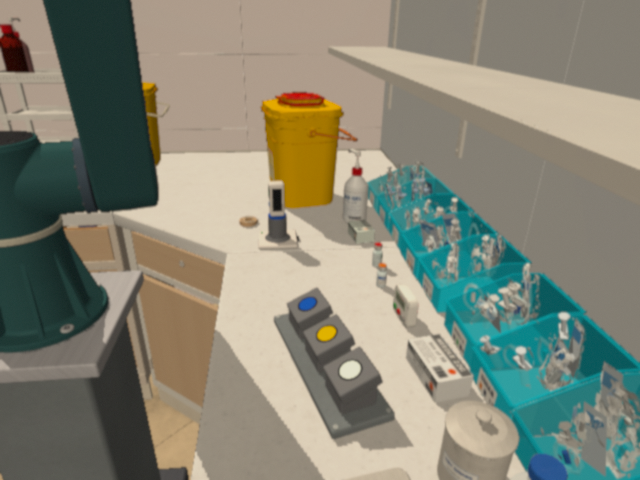

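```bash
cat >> h.py <<'E'
from scipy.spatial.transform import Rotation as Ro
np.set_printoptions(precision=4,suppress=True)
def down(yaw):
    c,s=np.cos(np.radians(yaw)),np.sin(np.radians(yaw));return np.array([[c,s,0],[s,-c,0],[0,0,-1]])
def row(R,p,R0=None,p0=None):
    if R0 is None: st=bot.get_state();R0=np.array(st['tcp_rot']);p0=np.array(st['tool_pos'])
    v=Ro.from_matrix(R0.T@R).as_rotvec(); s=R0.T@(np.array(p)-p0)*100
    print('turn',v.round(3),'deg',np.degrees(np.linalg.norm(v)).round(1),'cm',s.round(2))
E
python3 -c "
from h import *
row(down(90),[.43,-.25,.32])
row(down(90),[.466,.24,.30],down(90),np.array([.43,-.25,.32]))"
```

```text
turn [-0.    -0.    -1.168] deg 66.9 cm [ 29.76 -20.14  -8.87]
turn [0. 0. 0.] deg 0.0 cm [49.   3.6  2. ]
```

Emit:
send_rows --plan '[[[0,0,-1.168],[29.8,-20.1,-8.9],1],[[0,0,-1.168],[29.8,-20.1,-8.9],1],[[0,0,-1.168],[29.8,-20.1,-8.9],1],[[0,0,-1.168],[29.8,-20.1,-8.9],1],[[0,0,-1.168],[29.8,-20.1,-8.9],1],[[0,0,-1.168],[29.8,-20.1,-8.9],1],[[0,0,-1.168],[29.8,-20.1,-8.9],1],[[0,0,-1.168],[29.8,-20.1,-8.9],1],[[0,0,-1.168],[29.8,-20.1,-8.9],1]]'

```text
t: 2.1
tool_pos: [0.4322, -0.2481, 0.3214]
tcp_rot: [[-0.006, 1.0, 0.002], [1.0, 0.006, -0.0], [-0.0, 0.002, -1.0]]
force: [-0.1, -0.4, 0.6]
finger_gap: 0.0851
grasp_force: 0.0
```

Emit:
send_rows --plan '[[[0,0,0],[49,3.6,2],1],[[0,0,0],[49,3.6,2],1],[[0,0,0],[49,3.6,2],1],[[0,0,0],[49,3.6,2],1],[[0,0,0],[49,3.6,2],1],[[0,0,0],[49,3.6,2],1],[[0,0,0],[49,3.6,2],1],[[0,0,0],[49,3.6,2],1],[[0,0,0],[49,3.6,2],1],[[0,0,0],[49,3.6,2],1],[[0,0,0],[49,3.6,2],1],[[0,0,0],[49,3.6,2],1]]'

```text
t: 3.3
tool_pos: [0.4666, 0.2394, 0.2997]
tcp_rot: [[0.0, 1.0, -0.001], [1.0, -0.0, -0.001], [-0.001, -0.001, -1.0]]
force: [-0.0, -1.3, -0.3]
finger_gap: 0.0854
grasp_force: 0.0
```

```bash
python3 - <<'E'
from h import *
st=bot.get_state();im=bot.grab_frame('wrist');cv2.imwrite('pics/w1.png',im)
print(st['t'],st['tool_pos'],st['tcp_rot'],st['force'],st['qpos'])
for q in ['meter','meter_grip','holder']:
    print(q,[(round(d['p'],2),world('wrist',d['position'],st)) for d in bot.spot_point(q,'wrist')[:2]])
E
```

```text
3.3 [0.4666 0.2394 0.2997] [[ 0.0001  1.     -0.0009]
 [ 1.     -0.0001 -0.0012]
 [-0.0012 -0.0009 -1.    ]] [-0.0094 -1.2907 -0.3304] [19.6494 11.0078 90.1462 -0.0481 78.9172 19.6625]
meter [(0.64, array([0.4682, 0.2842, 0.0714]))]
meter_grip []
holder []
```

View pics/w1.png

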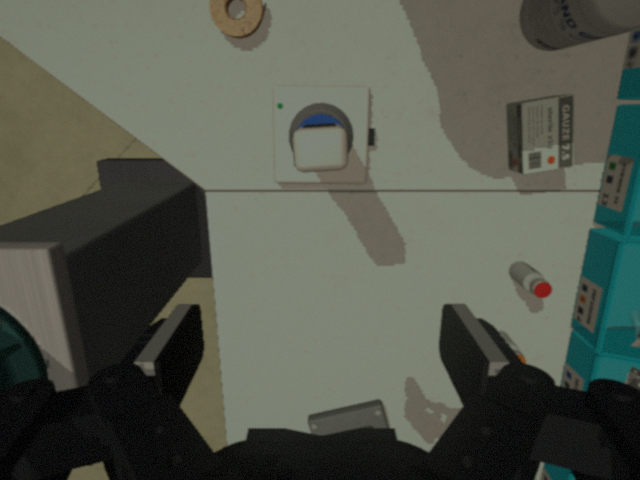

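```bash
python3 - <<'E'
from h import *
im=cv2.imread('pics/w1.png')
c=im[115:185,280:360].copy()
cv2.imwrite('pics/w1c.png',cv2.resize(c,None,fx=8,fy=8,interpolation=cv2.INTER_CUBIC))
# fit white top via grabCut
m=np.full(im.shape[:2],0,np.uint8); m[118:180,285:356]=3; m[135:160,300:340]=1
cv2.grabCut(im,m,None,np.zeros((1,65)),np.zeros((1,65)),5,cv2.GC_INIT_WITH_MASK)
b=((m==1)|(m==3)).astype(np.uint8)
b=cv2.morphologyEx(b,cv2.MORPH_OPEN,np.ones((5,5)))
ct=max(cv2.findContours(b,0,1)[0],key=cv2.contourArea);print(cv2.minAreaRect(ct),cv2.boundingRect(ct))
E
```

```text
((320.5, 144.5), (53.0, 55.0), 90.0) (293, 118, 56, 54)
```

View pics/w1c.png

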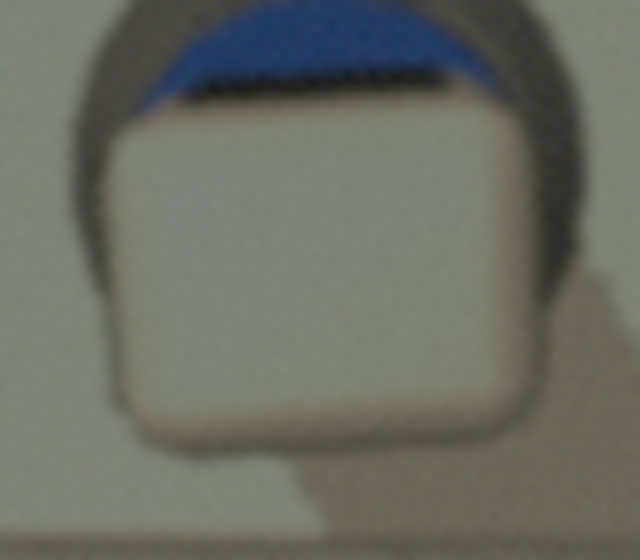

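```bash
cat >> h.py <<'E'
def ray(name,u,v,z,st):
    K=bot.camera_model(name)['camera_matrix']
    d=np.array([(u-K[0,2])/K[0,0],-(v-K[1,2])/K[1,1],-1])
    a=world(name,[0,0,0],st);b=world(name,d,st);return a+(b-a)*(z-a[2])/(b[2]-a[2])
E
python3 - <<'E'
from h import *
st=bot.get_state()
for uv in [(320,148),(321,149)]:print(ray('wrist',*uv,.162,st))
row(down(3.5),[.467,.286,.22])
E
```

```text
[0.4667 0.2868 0.162 ]
[0.4674 0.2862 0.162 ]
turn [0.    0.001 1.507] deg 86.4 cm [4.79 0.02 8.03]
```

Emit:
send_rows --plan '[[[0,0,1.507],[4.8,0,5],1],[[0,0,1.507],[4.8,0,5],1],[[0,0,1.507],[4.8,0,5],1],[[0,0,1.507],[4.8,0,5],1],[[0,0,1.507],[4.8,0,5],1],[[0,0,1.507],[4.8,0,5],1],[[0,0,1.507],[4.8,0,5],1],[[0,0,1.507],[4.8,0,5],1],[[0,0,1.507],[4.8,0,5],1],[[0,0,1.507],[4.8,0,5],1],[[0,0,1.507],[4.8,0,5],1],[[0,0,1.507],[4.8,0,5],1]]'

```text
t: 4.7
tool_pos: [0.4668, 0.2869, 0.2505]
tcp_rot: [[0.998, 0.066, 0.0], [0.066, -0.998, 0.0], [0.0, -0.0, -1.0]]
force: [0.3, -0.5, 0.5]
finger_gap: 0.0856
grasp_force: 0.0
```

```bash
python3 - <<'E'
from h import *
st=bot.get_state();im=bot.grab_frame('wrist');cv2.imwrite('pics/w2.png',im)
print(st['t'],st['tool_pos'],st['tcp_rot'],st['qpos'])
for q in ['meter','meter_grip','holder']:
    print(q,[(round(d['p'],2),world('wrist',d['position'],st)) for d in bot.spot_point(q,'wrist')[:2]])
E
```

```text
4.7 [0.4668 0.2869 0.2505] [[ 0.9978  0.0658  0.0002]
 [ 0.0658 -0.9978  0.0001]
 [ 0.0002 -0.0001 -1.    ]] [ 24.3476  15.266   91.5492  -0.      73.1733 110.5726]
meter [(0.82, array([0.4681, 0.2873, 0.068 ]))]
meter_grip []
holder [(0.55, array([ 0.4666,  0.2854, -0.0019]))]
```

View pics/w2.png

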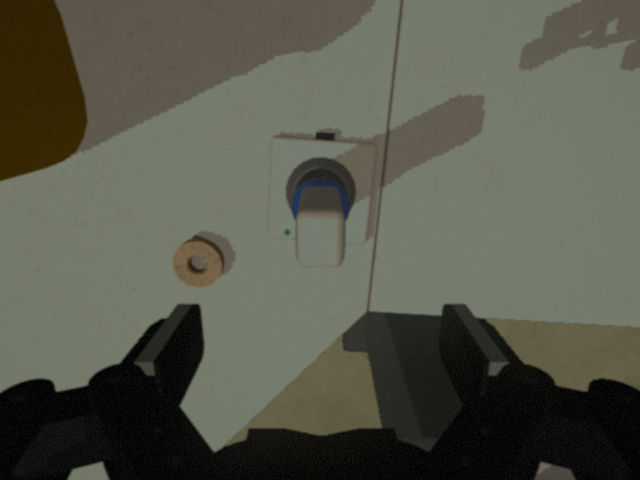

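Emit:
send_rows --plan '[[[0,0,0],[0,0,5],1],[[0,0,0],[0,0,10],1],[[0,0,0],[0,0,14.8],1],[[0,0,0],[0,0,14.8],1],[[0,0,0],[0,0,14.8],0],[[0,0,0],[0,0,14.8],0],[[0,0,0],[0,0,14.8],0],[[0,0,0],[0,0,14.8],0],[[0,0,0],[0,0,14.8],0],[[0,0,0],[0,0,14.8],0],[[0,0,0],[0,0,14.8],0]]' --newtons 40

```text
t: 6.0
tool_pos: [0.468, 0.2885, 0.1046]
tcp_rot: [[0.998, 0.064, 0.004], [0.064, -0.998, 0.002], [0.004, -0.002, -1.0]]
force: [-0.7, 0.3, 8.0]
finger_gap: 0.0295
grasp_force: 27.9
```

Emit:
send_rows --plan '[[[0,0,0],[0,0,0],0],[[0,0,0],[0,0,-1],0],[[0,0,0],[0,0,-3],0],[[0,0,0],[0,0,-5],0],[[0,0,0],[0,0,-8],0],[[0,0,0],[0,0,-12],0],[[0,0,0],[0,0,-12],0],[[0,0,0],[0,0,-12],0],[[0,0,0],[0,0,-12],0]]' --newtons 60

```text
t: 6.9
tool_pos: [0.4654, 0.2873, 0.2215]
tcp_rot: [[0.998, 0.064, -0.002], [0.064, -0.998, -0.001], [-0.002, 0.001, -1.0]]
force: [0.0, -0.8, -1.9]
finger_gap: 0.0291
grasp_force: 46.2
```

```bash
python3 - <<'E'
from h import *
st=bot.get_state();im=bot.grab_frame('side');cv2.imwrite('pics/s1.png',im)
cv2.imwrite('pics/s1c.png',cv2.resize(im[90:290,190:400],None,fx=2.8,fy=2.8))
print(st['t'],st['tool_pos'],st['force'],st['finger_gap'],st['grasp_force'],st['qpos'])
for q in ['meter','meter_grip','nose_end']:
    print(q,[(round(d['p'],2),world('side',d['position'],st)) for d in bot.spot_point(q,'side')[:2]])
E
```

```text
6.9 [0.4654 0.2873 0.2215] [ 0.0374 -0.8361 -1.8637] 0.029075595479631455 46.23280584812164 [ 24.4423  16.8127  93.7417   0.0052  69.5626 110.7844]
meter [(0.98, array([0.4619, 0.287 , 0.1889]))]
meter_grip [(0.79, array([0.4662, 0.2926, 0.2358]))]
nose_end [(0.49, array([0.4642, 0.2849, 0.1333]))]
```

View pics/s1c.png

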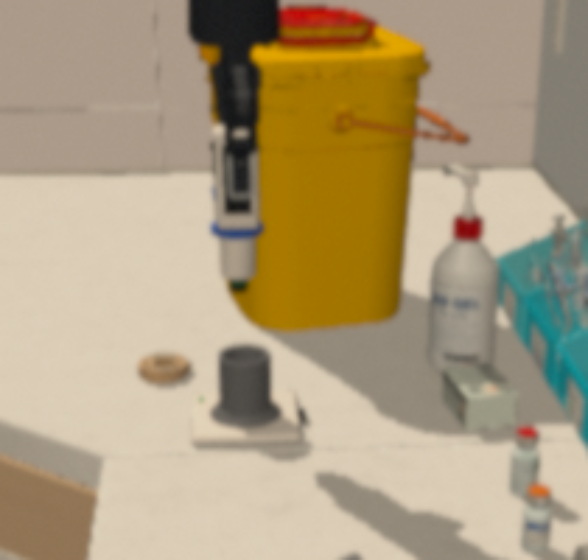

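```bash
cat >> h.py <<'E'
def face(yaw=14.2,tilt=.35):
    a=np.radians(yaw);c,s=np.cos(a),np.sin(a)
    n=np.array([-c*np.sin(tilt),-s*np.sin(tilt),np.cos(tilt)]);y=np.array([-s,c,0]);x=np.cross(y,n)
    return np.c_[x,y,n]
def press(F,d,L=.0886,yaw=14.2):
    f=face(yaw);return f@np.diag([1,-1,-1]), np.array(F)+f[:,2]*(L+d)
E
python3 - <<'E'
from h import *
R,p=press([.535,-.1965,.066],.06);print(p);row(R,p)
E
```

```text
[ 0.4856 -0.209   0.2056]
turn [ 0.033  0.352 -0.182] deg 22.8 cm [-1.17 49.66  1.59]
```

Emit:
send_rows --plan '[[[0,0,0],[0,2,0],0],[[0,0,0],[0,5,0],0],[[0,0.04,-0.02],[-0.2,9,0],0],[[0,0.1,-0.05],[-0.4,14,0],0],[[0.01,0.15,-0.08],[-0.6,19,0],0],[[0.015,0.2,-0.1],[-0.8,24,0],0],[[0.02,0.25,-0.13],[-1,29,0],0],[[0.03,0.3,-0.16],[-1.1,34,0],0],[[0.033,0.352,-0.182],[-1.2,39,0],0],[[0.033,0.352,-0.182],[-1.2,44,0.8],0],[[0.033,0.352,-0.182],[-1.2,48,1.3],0],[[0.033,0.352,-0.182],[-1.2,49.7,1.6],0]]'

```text
t: 8.3
tool_pos: [0.4865, -0.2143, 0.2058]
tcp_rot: [[0.91, 0.241, 0.336], [0.227, -0.97, 0.082], [0.346, 0.002, -0.938]]
force: [-0.5, -0.0, -1.7]
finger_gap: 0.0293
grasp_force: 46.4
```

Emit:
send_rows --plan '[[[0,0,0],[0,0,0],0],[[0,0,0],[0,0,0],0]]'

```text
t: 8.5
tool_pos: [0.4854, -0.2085, 0.2054]
tcp_rot: [[0.911, 0.244, 0.333], [0.228, -0.97, 0.087], [0.344, -0.003, -0.939]]
force: [0.3, -0.1, -2.0]
finger_gap: 0.0298
grasp_force: 46.4
```

```bash
python3 - <<'E'
from h import *
st=bot.get_state();im=bot.grab_frame('wrist');cv2.imwrite('pics/w3.png',im)
print(st['t'],st['tool_pos'],st['tcp_rot'],st['force'],st['grasp_force'],st['qpos'])
for c in ['wrist','side','top']:
  if c!='wrist':
    im=bot.grab_frame(c);cv2.imwrite(f'pics/{c}3.png',im)
  for q in ['meter','nose_end','yellow_face','white_face','blue_face']:
    print(c,q,[(round(d['p'],2),world(c,d['position'],st)) for d in bot.spot_point(q,c)[:2]])
n=st['tcp_rot'];print('nose exp',st['tool_pos']+np.array(n)[:,2]*.0886)
E
```

```text
8.5 [ 0.4854 -0.2085  0.2054] [[ 0.9106  0.2445  0.3333]
 [ 0.2285 -0.9697  0.087 ]
 [ 0.3444 -0.0031 -0.9388]] [ 0.3253 -0.0712 -2.0357] 46.38243913650513 [-42.8335  10.1877 109.5877  21.8854  51.1705  20.5728]
wrist meter [(0.83, array([ 0.4957, -0.2072,  0.1726]))]
wrist nose_end []
wrist yellow_face [(0.69, array([ 0.5339, -0.1997,  0.064 ]))]
wrist white_face [(0.96, array([ 0.5609, -0.2816,  0.0649]))]
wrist blue_face [(0.69, array([ 0.5071, -0.11  ,  0.0638]))]
side meter [(0.89, array([ 0.4965, -0.205 ,  0.1761]))]
side nose_end [(0.5, array([ 0.5186, -0.2034,  0.1208]))]
side yellow_face [(0.66, array([ 0.5355, -0.1934,  0.0664]))]
side white_face [(0.97, array([ 0.5616, -0.2833,  0.0727]))]
side blue_face [(0.96, array([ 0.5107, -0.1079,  0.0627]))]
top meter [(0.65, array([ 0.4956, -0.2066,  0.17  ]))]
top nose_end []
top yellow_face [(0.81, array([ 0.5378, -0.1963,  0.0666])), (0.69, array([ 0.533 , -0.2021, -0.0031]))]
top white_face [(0.81, array([ 0.5536, -0.2894,  0.065 ])), (0.39, array([ 0.6842,  0.0445, -0.0006]))]
top blue_face [(0.68, array([ 0.5131, -0.1103,  0.064 ]))]
nose exp [ 0.515  -0.2008  0.1222]
```

View pics/w3.png

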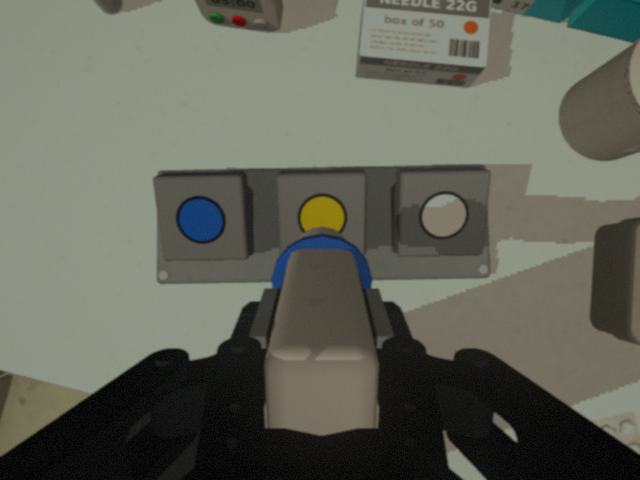

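```bash
python3 - <<'E'
from h import *
st=bot.get_state()
im=cv2.imread('pics/w3.png');h=cv2.cvtColor(im,cv2.COLOR_BGR2HSV)
C={}
for n,u0 in [('b',201),('y',322),('w',444)]:
    g=im[190:250,u0-32:u0+33].max(2)
    # black rim ellipse: dark pixels
    m=(g<75).astype(np.uint8); 
    ys,xs=np.where(m); 
    r=np.hypot(xs-32,ys-(217-190)); k=(r<29)&(r>14)
    if n=='y': k&=(ys+190<226)
    e=cv2.fitEllipse(np.c_[xs[k]+u0-32,ys[k]+190].astype(np.float32)); print(n,e,k.sum())
    C[n]=ray('wrist',*e[0],.066,st);print(C[n])
d=C['b']-C['w'];print('yaw',np.degrees(np.arctan2(-d[0],d[1])),np.linalg.norm(d),'mid',(C['b']+C['w'])/2)
# yellow blob in side & top: centroid before the meter arrived
for c in ['top','side']:
    i=cv2.imread(f'pics/{c}0.png');hh=cv2.cvtColor(i,cv2.COLOR_BGR2HSV)
    m=cv2.inRange(hh,(20,140,100),(35,255,255));m[:, :300]=0
    n,l,s,ce=cv2.connectedComponentsWithStats(m);k=1+np.argmax(s[1:,4]);print(c,ce[k],s[k],ray(c,*ce[k],.066,st))
E
```

```text
b ((200.35316467285156, 219.35321044921875), (44.72783279418945, 49.004085540771484), 121.80655670166016) 532
[ 0.5118 -0.111   0.066 ]
y ((321.8655090332031, 217.00167846679688), (45.93564987182617, 47.85493469238281), 88.37351989746094) 274
[ 0.5355 -0.1982  0.066 ]
w ((443.9820861816406, 216.96133422851562), (49.78620910644531, 52.2656364440918), 65.37867736816406) 978
[ 0.5577 -0.2863  0.066 ]
yaw 14.682568428273976 0.18118374352414093 mid [ 0.5347 -0.1987  0.066 ]
top [437.4214 256.1714] [431 250  14  13 140] [ 0.5336 -0.1984  0.066 ]
side [317.6405 152.9643] [ 300  100   43  107 3530] [0.6412 0.9033 0.066 ]
```

```bash
python3 - <<'E'
from h import *
R,p=press([.535,-.198,.066],.008,yaw=14.6);print(p);row(R,p)
E
```

```text
[ 0.5029 -0.2063  0.1567]
turn [ 0.002 -0.003 -0.007] deg 0.4 cm [-0.13  0.15  5.23]
```

Emit:
send_rows --plan '[[[0,0,0],[-0.1,0.15,1],0],[[0,0,-0.007],[-0.1,0.15,2.2],0],[[0,0,-0.007],[-0.1,0.15,3.4],0],[[0,0,-0.007],[-0.1,0.15,4.4],0],[[0,0,-0.007],[-0.1,0.15,5],0],[[0,0,-0.007],[-0.1,0.15,5.2],0],[[0,0,-0.007],[-0.1,0.15,5.2],0],[[0,0,-0.007],[-0.1,0.15,5.2],0]]'

```text
t: 10.2
tool_pos: [0.5033, -0.2064, 0.1574]
tcp_rot: [[0.908, 0.252, 0.335], [0.237, -0.968, 0.085], [0.346, 0.002, -0.938]]
force: [-0.4, 0.6, -2.4]
finger_gap: 0.03
grasp_force: 46.5
```

```bash
python3 - <<'E'
from h import *
st=bot.get_state();im=bot.grab_frame('side');cv2.imwrite('pics/s4.png',im)
cv2.imwrite('pics/s4c.png',cv2.resize(im[220:400,240:410],None,fx=3.3,fy=3.3,interpolation=cv2.INTER_CUBIC))
R=np.array(st['tcp_rot']);print(st['t'],st['tool_pos'],st['force'],st['force']@R[:,2],'nose',st['tool_pos']+R[:,2]*.0886)
print(np.arccos(-R[:,2]@face(14.6)[:,2]))
for q in ['meter','nose_end','yellow_face']:
    print(q,[(round(d['p'],2),world('side',d['position'],st)) for d in bot.spot_point(q,'side')[:2]])
E
```

```text
10.2 [ 0.5033 -0.2064  0.1574] [-0.4285  0.5651 -2.4252] 2.1796685361818025 nose [ 0.533  -0.1988  0.0743]
0.004020578103370854
meter [(0.7, array([ 0.5137, -0.2035,  0.1284]))]
nose_end [(0.49, array([ 0.5309, -0.2008,  0.0725]))]
yellow_face [(0.96, array([ 0.5342, -0.1933,  0.063 ]))]
```

View pics/s4c.png

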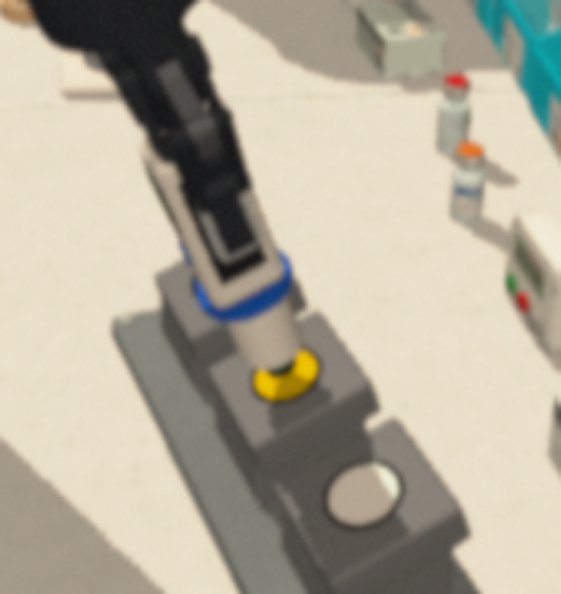

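Emit:
send_rows --plan '[[[0,0,0],[0,0,0.4],0],[[0,0,0],[0,0,0.7],0],[[0,0,0],[0,0,0.9],0],[[0,0,0],[0,0,1.1],0],[[0,0,0],[0,0,1.1],0],[[0,0,0],[0,0,1.1],0],[[0,0,0],[0,0,1.1],0]]'

```text
t: 11.1
tool_pos: [0.5068, -0.2052, 0.1469]
tcp_rot: [[0.908, 0.252, 0.335], [0.237, -0.968, 0.085], [0.346, 0.002, -0.938]]
force: [-0.1, -0.0, -1.4]
finger_gap: 0.0294
grasp_force: 46.5
```

```bash
cat > chk.py <<'E'
from h import *
F=[]
for i in range(6):
    bot.grab_frame('side');st=bot.get_state();F.append(st['force'])
F=np.mean(F,0);R=np.array(st['tcp_rot'])
N=st['tool_pos']+R[:,2]*.0886
f=face(14.6);print(st['t'],st['tool_pos'],F,'axial',F@R[:,2],'nose rel face mm',f.T@(N-[.535,-.198,.066])*1e3,'ang',np.arccos(-R[:,2]@f[:,2]),st['grasp_force'])
E
python3 chk.py
```

```text
11.4 [ 0.5068 -0.2053  0.1469] [-0.9973  0.2625 -0.9352] axial 0.565725693448154 nose rel face mm [ 0.6229 -0.1094 -2.611 ] ang 0.0035814760753406067 46.55057072639465
```

Emit:
send_rows --plan '[[[0,0,0],[0,0,0.15],0],[[0,0,0],[0,0,0.28],0],[[0,0,0],[0,0,0.28],0],[[0,0,0],[0,0,0.28],0],[[0,0,0],[0,0,0.28],0]]'

```text
t: 11.9
tool_pos: [0.5078, -0.2051, 0.1443]
tcp_rot: [[0.908, 0.252, 0.335], [0.237, -0.968, 0.085], [0.346, 0.002, -0.938]]
force: [-1.5, -0.7, 1.0]
finger_gap: 0.0296
grasp_force: 46.7
```

```bash
python3 chk.py; python3 - <<'E'
from h import *
for c in ['side','wrist']:
    im=bot.grab_frame(c);cv2.imwrite(f'pics/f_{c}.png',im)
s=cv2.resize(cv2.imread('pics/f_side.png')[270:360,280:380],None,fx=4,fy=4,interpolation=cv2.INTER_CUBIC)
w=cv2.resize(cv2.imread('pics/f_wrist.png')[150:240,270:370],None,fx=4,fy=4,interpolation=cv2.INTER_CUBIC)
cv2.imwrite('pics/f.png',np.hstack([s,w]))
E
```

```text
12.2 [ 0.5078 -0.2051  0.1442] [-1.0537  0.0688  0.0145] axial -0.3607828552511659 nose rel face mm [ 0.6532 -0.1238 -5.472 ] ang 0.0035755568292485202 46.67321741580963
```

View pics/f.png

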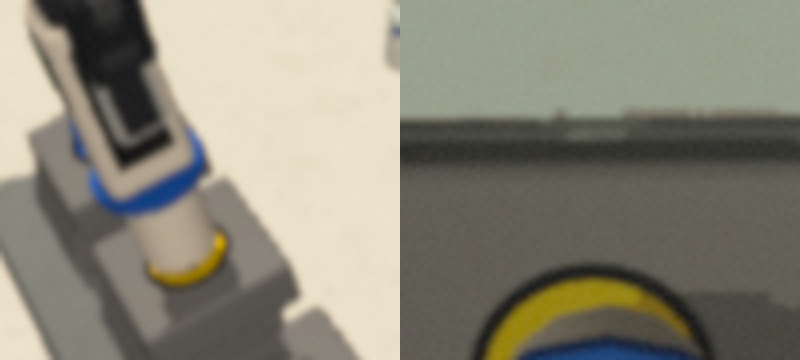

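```bash
python3 -c "
from workcell import bot
print(bot.close_job())"
```

```text
the job is handed in; nothing more can be done
None
```

I handed the job in with the gripper still holding the meter, its nose pressed about 6 mm into the yellow disc at about 2.4 N. By my measurements it is within about 2 mm of the disc's centre and 0.004 rad of square; the judge's result was not shown.

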